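Degas cut rubber pads in the hand-pumped vacuum chamber

TASK

Put the cut rubber pads under vacuum: set the open petri dish down gently, level, inside the small vacuum chamber, shut the clear lid fully, and press the toggle clamp's handle all the way down so that it holds the lid. Then work the hand pump: squeeze the trigger fully towards its fixed grip and let it spring right back, twice. Do not tip the dish or disturb the tweezers, tip box, gauge and timer that lie about.

Things in the scene. Friction and masses are not known exactly. Their poses are not given: they have to be found in the camera images.
- chamber: Low aluminium vacuum chamber on a base plate, toggle clamp at its left (+y) end, black hand pump lying at its right end. Origin: on the worktop under the chamber's centre; x to the lid hinge at the back, y to the clamp, z up. Outside 136 (x) x 184 (y), inside 112 x 160 mm; inner floor at z = 16, rim at 52 mm. Up to 9 degrees askew. Chamber coordinates below are in its frame, mm.
- chamber_floor (a point): Centre of the chamber's inner floor (perforated plate), 16 mm above the worktop; axes as chamber. The dish stands on this floor.
- lid (a joint): Hinge of the clear lid, rad: 0 = shut flat on the gasket, grows as it opens (1.55 to 1.72 at the start: standing about upright; stop at 1.75). Stiff hinge (0.25 Nm): the lid stays where it is left.
- lid_hinge (a point): Point on the lid's hinge axis (along y of the chamber) at mid width, 74 mm behind the chamber's centre, 60 mm above the worktop. Axes turn with the lid: -x points from hinge to free edge, z out of its outer face (up when shut).
- lid_edge (a point): Middle of the lid's free edge, 148 mm from the hinge; axes as lid_hinge. The lid is a clear plate, 184 mm wide, 12 mm thick, with an aluminium rail, 16 x 16 mm, along this edge. Shut, the plate's top is 66 mm and the rail's top 69 mm above the worktop.
- clamp_handle (a joint): Toggle clamp handle relative to the clamp's arm, rad: 0 = open (handle up, leaning 17 degrees outward; arm up, clear of the lid); grows as the handle is swung outward and down; 2.71 = clamped, the stop: handle flat, pointing outward (+y), the arm's rubber pad bearing on the lid. Turns in the chamber's y-z plane. Light friction, under 1 N at the handle's end; stays where it is left.
- clamp_end (a point): Outer end of the clamp handle, 100 mm from its pivot; a grey plastic sleeve, 16 mm thick, covers the last 60 mm. Its pivot is linked and shifts during the motion, from chamber (0, 130, 86) open to (0, 119, 90) clamped. The end is 182 mm above the worktop when open and swings over in an arc, outward and down, to clamped_end. x axis as the chamber's.
- clamped_end (a point): Fixed mark: where the end of the handle lies when the clamp is fully down, chamber frame (0, 219, 82) mm; axes as chamber.
- pump_trigger (a joint): Pump trigger, rad: 0 = released, 0.28 = squeezed fully (stop). Sprung: about 2.5 N at trigger_pad at the start of travel, 10 N at the end; springs back by itself. Pivot is vertical, at chamber (12, -169.5) mm.
- trigger_pad (a point): Place to squeeze on the trigger: 57 mm from its pivot, 37 mm above the worktop. The trigger is a grey bar 11 mm thick and 22 mm high, between the fixed grip and the chamber, leaning 16 degrees towards the chamber when released. A full squeeze moves this point 16 mm along the chamber's -y, to chamber (-45, -169.5).
- pump_grip (a point): Middle of the pump's fixed grip, chamber (-45, -192, 37); axes as the chamber's. A black bar 18 mm thick (y), 26 mm high, along x from the barrel to x = -79. Over both outsides, grip and trigger measure 53 mm here released, 37 mm squeezed (y = -164 to -201). Base plate below them: top at z = 6. Barrel with gauge, 74 mm high, behind: x = 16 and more.
- petri_dish: Open clear plastic petri dish with four small dark rubber pads, 69 mm in diameter, 13 mm high, 30 to 40 g. Origin: centre of its underside, z up. Grasp across the diameter, low on the rim.
- tweezers: Bystander: steel tweezers, 17 x 128 x 10 mm, lying; origin at the centre of the underside.
- tip_box: Bystander: closed box of pipette tips, 69 x 114 x 64 mm; origin at the centre of the underside.
- thickness_gauge: Bystander: dial thickness gauge on its back, 95 x 69 x 22 mm; origin at the centre of the underside.
- timer: Bystander: square lab timer, 62 x 62 x 17 mm; origin at the centre of the underside.
Not all that is in view belongs to the job. There is more than one size of the petri_dish; the one meant has the size given above.

How it is judged:
By the outcome, as a careful person would: the job done as asked, in the order asked, and still so for the second after the job is handed in, with the robot touching nothing.
It also fails if it takes over 72 s, if anything falls off the work surface, if the arm or the gripper's body presses on something with over 40 N, if the wrist force passes 120 N, or if a joint passes its speed limit or range.

ROBOT

A 6-joint arm with a two-finger parallel gripper is mounted at the origin on a cart in front of the work surface, level with it; the furniture and walls round the work are solid. World frame = base frame: x ahead of the robot, y to its left, z up, the work surface at z = 0. Lengths are in m, angles in rad, forces in N, time in s.
With the tool pointing down it reaches from about 0.275 to 0.85 m from the base axis. Payload 5.2 kg.
Tool frame: the origin (TCP) lies midway between the tips of the shut fingers; the grasp point (between the pads) lies 19 mm behind it (bot.pinch_z is the distance from the TCP to the grasp point, in m); z points along the fingers, y is the line along which they close (so a half turn about z gives the same grasp; the last joint's range is limited). The gripper opens to 85 mm and grips with 20 to 120 N. Pads are 22 mm wide; open, the fingers measure 114 mm over their backs; the gripper's body (76 mm by 85 mm) begins 54 mm behind the grasp point. The pads swing forward as they close: fully open they stand 13 mm farther back than shut.
Start: joints at [-1.443, 0.259, 1.535, -0, 1.348, -0.203], TCP at [0.179, -0.52, 0.209] pointing down, gripper open.
Joint ranges: [-3.14, 3.14], [-0.91, 2.08], [0.19, 2.58], [-1.22, 4.36], [0.22, 2.71], [-3.12, 3.12]. Speed limits (rad/s): [2.57, 2.57, 3.14, 3.14, 3.14, 3.14].

INTERFACE

Orientations are given as a 3x3 rotation matrix whose columns are the frame's x, y, z axes.
In Python, from station import bot, optics gives the robot as it stands.
- The arm moves only by the shell command python3 -m handwheel 'ROWS' [FORCE]. ROWS is rows parted by semicolons, their numbers by spaces, 1 to 8 of them, each of 7 numbers: the finger opening in m, then dx, dy, dz in m, then a rotation vector rx, ry, rz in rad; each row is the pose to reach, as a shift and turn from the pose commanded when the command began, along the tool's axes at that moment; what a row does not reach only later rows make up. A row lasts 1/12 s, in which the tool goes at most 0.0417 m and 0.125 rad, less where a joint would pass 70% of its speed; a pose out of reach is approached as far as the arm can. The fingers move at their own pace and stop on an object; FORCE is the grip in N (left out, the last holds). Time passes only in rows, so rows that do not move let the fingers close. It prints the time, the measured TCP pose, the force, the opening and the grip force at its end.
- bot.observe(): the state, without advancing time (a new reading comes with each control period).
- optics.capture(name): name is "scene" or "side" or "wrist"; returns a dict with "pixels" (420x560x3 uint8, red, green, blue), "intrinsics" (3x3 intrinsics, pixels), "R" (3x3) and "t" (3): a world point X has camera coordinates R X + t; the wrist camera has in their place "hand_eye" (4x4, takes a point from camera to tool coordinates, whose origin is the TCP and whose axes are the flange's). Camera axes: x right, y down, z forward; pixel columns grow to the right and rows downward; lengths in m; the calibration is good to about 2 mm. A picture is of the moment at which its call begins: read the wrist's pose just before it. There is no depth.
- bot.close_job(): hands the job in; it is judged then, once.
The state is a dict: "t": time; "qpos": joint angles; "qvel": joint speeds; "tau": joint torques, N m; "tcp_pos": TCP position; "tcp_rot": TCP orientation; "ft_force": force on the tool from outside, world axes, zero at the start; "ft_torque": the same for the moment, N m; "grip_width": finger opening in m; "grip_force": force on a finger pad.
Only numpy, scipy, OpenCV 4.12 (cv2) and the standard library are available. Lean on these libraries where they do the work, as an engineer would, in place of code of your own. Each camera call takes 0.05 s, during which the arm holds its last target. There are 200 camera calls.

## Working session

There is one attempt and no reset: what is moved stays moved. The work goes in short steps, Python scripts to look and compute and a shell command to move; the robot and the scene stay as the last step left them, time stands still between calls to the robot, and variables do not carry over. Pictures are saved under pics/ and viewed, at most 10 in all, crops included, and the job is handed in when it is done.

```bash
mkdir -p pics; ls
python3 - <<'E'
from station import bot, optics
import cv2, numpy as np
s=bot.observe(); print(s['t'],s['tcp_pos'],s['tcp_rot'].__repr__(),s['grip_width'],bot.pinch_z)
for n in ("scene","side"):
    c=optics.capture(n); cv2.imwrite(f"pics/{n}0.png",cv2.cvtColor(c["pixels"],cv2.COLOR_RGB2BGR))
    np.savez(f"pics/{n}0.npz",**c); print(n,c['intrinsics'].tolist(),(-c['R'].T@c['t']),c['R'][2])
c=optics.capture("wrist"); print(c['hand_eye'])
cv2.imwrite("pics/wrist0.png",cv2.cvtColor(c["pixels"],cv2.COLOR_RGB2BGR))
E
```

```text
pics
0.0 [ 0.17859792 -0.51959049  0.20786461] array([[ 9.45767338e-01,  3.24844737e-01, -1.99667396e-04],
       [ 3.24844545e-01, -9.45765652e-01,  1.83129195e-03],
       [ 4.06046987e-04, -1.79683698e-03, -9.99998303e-01]]) 0.08581523613108577 0.0187
scene [[403.21861631385514, 0.0, 278.91426727630517], [0.0, 403.21861631385514, 214.83803344531785], [0.0, 0.0, 1.0]] [-0.59547204 -0.86165708  0.9318372 ] [ 0.69707358  0.49258099 -0.52101093]
side [[466.0353340468568, 0.0, 277.18850714110596], [0.0, 466.0353340468568, 211.98999800871542], [0.0, 0.0, 1.0]] [ 0.08269228 -1.25432258  1.07773799] [ 0.25715429  0.74521185 -0.61524871]
[[ 1.00177088e-03 -9.59252384e-01 -2.82548863e-01  7.08796957e-02]
 [ 9.99999339e-01  1.12046953e-03 -2.58514057e-04 -1.19787306e-03]
 [ 5.64567617e-04 -2.82548417e-01  9.59252872e-01 -1.64103493e-01]
 [ 0.00000000e+00  0.00000000e+00  0.00000000e+00  1.00000000e+00]]
```

View pics/scene0.png

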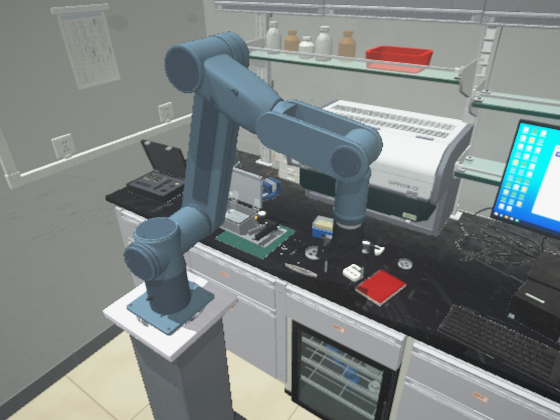

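View pics/side0.png

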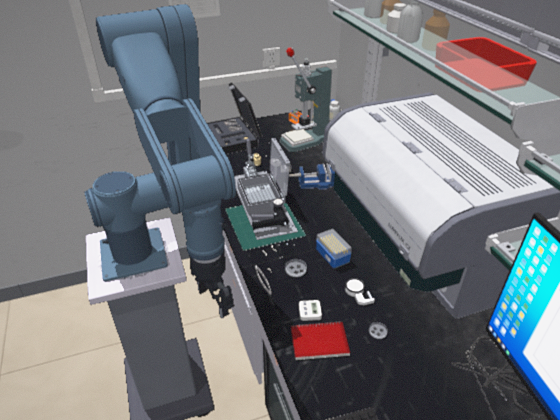

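The scene view shows the chamber at about (250,225), with dishes at (313,253) and (405,264). In the side view the chamber is at (262,200), the dishes at (296,268) and (378,330), the tip box at (333,247), the timer at (310,310), and the gauge at (358,290).

```bash
cat > h.py <<'E'
import numpy as np, cv2
from station import bot, optics
def load(n): return dict(np.load(f"pics/{n}.npz"))
def cam(n,save=None):
    s=bot.observe(); c=optics.capture(n)
    if n=="wrist":
        H=c['hand_eye']; Rw=s['tcp_rot']@H[:3,:3]; tw=s['tcp_pos']+s['tcp_rot']@H[:3,3]
        c['R']=Rw.T; c['t']=-Rw.T@tw
    if save: np.savez(f"pics/{save}.npz",**c)
    return c
def cast(c,uv,z):
    d=c['R'].T@np.linalg.inv(c['intrinsics'])@np.array([uv[0],uv[1],1.]); o=-c['R'].T@c['t']
    return o+d*(z-o[2])/d[2]
def proj(c,X):
    p=c['intrinsics']@(c['R']@np.asarray(X,float)+c['t']); return p[:2]/p[2]
def two(c1,u1,c2,u2):
    A=[];b=[]
    for c,u in((c1,u1),(c2,u2)):
        d=c['R'].T@np.linalg.inv(c['intrinsics'])@np.array([u[0],u[1],1.]);d/=np.linalg.norm(d);o=-c['R'].T@c['t']
        P=np.eye(3)-np.outer(d,d);A.append(P);b.append(P@o)
    return np.linalg.lstsq(np.vstack(A),np.hstack(b),rcond=None)[0]
def crop(c,x,y,w,h,k,name):
    im=cv2.cvtColor(c["pixels"][y:y+h,x:x+w],cv2.COLOR_RGB2BGR)
    cv2.imwrite(f"pics/{name}.png",cv2.resize(im,None,fx=k,fy=k,interpolation=cv2.INTER_CUBIC))
E
python3 - <<'E'
from h import *
c=load("side0"); crop(c,205,130,200,150,4,"side0c")
s=load("scene0"); crop(s,205,155,200,150,4,"scene0c")
for u in ((296,268),(378,330)): 
    for z in (0,.013): print(u,cast(c,u,z).round(3))
for u in((313,253),(405,264)): print(u,cast(s,u,0).round(3))
E
```

```text
(296, 268) [ 0.493 -0.249  0.   ]
(296, 268) [ 0.488 -0.262  0.013]
(378, 330) [ 0.622 -0.559  0.   ]
(378, 330) [ 0.615 -0.567  0.013]
(313, 253) [ 0.494 -0.25   0.   ]
(405, 264) [ 0.625 -0.564  0.   ]
```

View pics/side0c.png

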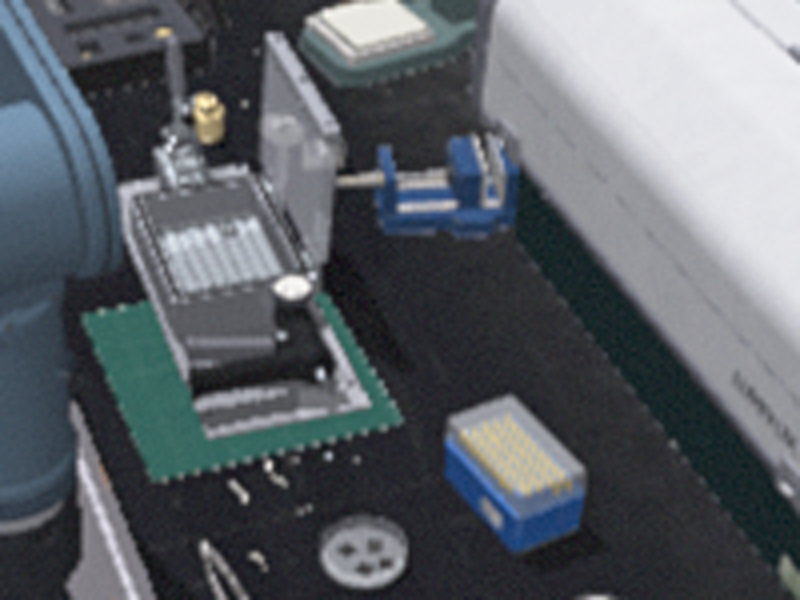

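View pics/scene0c.png

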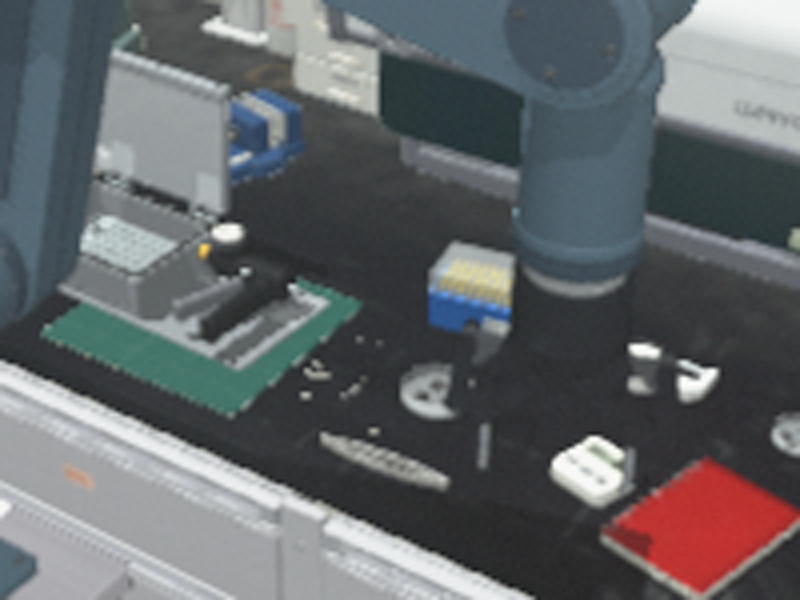

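The dish meant is at side (296,268), about 69 mm across, at roughly (0.49,-0.25). It lies clear of the tip box and tweezers. The chamber's clamp is at crop (180,150), its lid is upright and its pump is at the near end. I'll move to a wrist view over the area.

```bash
python3 -m handwheel '0.085 0.315 -0.177 -0.1 0 0 0;0.085 0.315 -0.177 -0.1 0 0 0;0.085 0.315 -0.177 -0.1 0 0 0;0.085 0.315 -0.177 -0.1 0 0 0;0.085 0.315 -0.177 -0.1 0 0 0;0.085 0.315 -0.177 -0.1 0 0 0;0.085 0.315 -0.177 -0.1 0 0 0;0.085 0.315 -0.177 -0.1 0 0 0'
python3 -m handwheel '0.085 0.0 0.0 0 0 0 0;0.085 0 -0.08 0.00 0 0 0;0.085 0 -0.08 0.00 0 0 0'
python3 - <<'E'
from h import *
s=bot.observe(); print(s['t'],s['tcp_pos'],s['tcp_rot'].round(3).tolist())
c=cam("wrist","w1"); print(c['intrinsics'].tolist()); cv2.imwrite("pics/w1.png",cv2.cvtColor(c["pixels"],cv2.COLOR_RGB2BGR))
print(proj(c,(.493,-.25,0)))
cam("side","side1");cam("scene","scene1")
E
```

```text
t: 0.82
tcp_pos: [0.3932, -0.2785, 0.2981]
tcp_rot: [[0.946, 0.325, -0.0], [0.325, -0.946, 0.0], [0.0, -0.0, -1.0]]
ft_force: [0.0, -1.0, 0.1]
grip_width: 0.0846
grip_force: 0.0
t: 1.07
tcp_pos: [0.3664, -0.2039, 0.2966]
tcp_rot: [[0.946, 0.325, -0.002], [0.325, -0.946, 0.001], [-0.001, -0.002, -1.0]]
ft_force: [0.6, 0.8, 0.4]
grip_width: 0.085
grip_force: 0.0
1.0667 [ 0.36641977 -0.20390021  0.29656607] [[0.946, 0.325, -0.002], [0.325, -0.946, 0.001], [-0.001, -0.002, -1.0]]
[[289.92311738347604, 0.0, 276.52297474340844], [0.0, 289.92311738347604, 212.8279420886447], [0.0, 0.0, 1.0]]
[334.77954563 103.60862193]
```

View pics/w1.png

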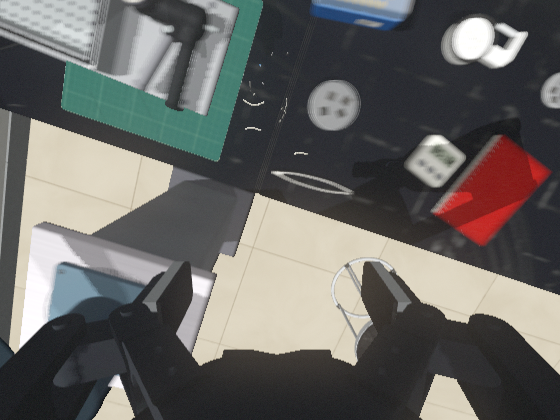

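The wrist view shows the dish at (334,105), the tweezers at (312,182), the timer at (435,160), the pump grip and trigger around (180,75), and the chamber cut off at the top left. I'll measure the dish here, and the chamber roughly from the side view.

Run:
```python
from h import *
c=load("w1"); g=cv2.cvtColor(c["pixels"],cv2.COLOR_RGB2GRAY)
m=np.zeros_like(g); m[70:140,300:370]=(g[70:140,300:370]>75)*255
cn=max(cv2.findContours(m,0,1)[0],key=cv2.contourArea); 
(x,y),r=cv2.minEnclosingCircle(cn); print(cv2.fitEllipse(cn),x,y,r)
P=[cast(c,q[0],0.008) for q in cn]; P=np.array(P)[:,:2].astype(np.float32); print("dish",cv2.minEnclosingCircle(P))
s=load("side1"); crop(s,215,140,150,112,5,"side1c")
s0=load("side0")
for n,u,z in (("plate NR",(297,231.8),.006),("plate NL",(257,239.5),.006),("rim FL",(237.5,181),.052),("rim FR",(267,172),.052),("rim NR",(285,198),.052),("clampend",(247.5,138),.182)): print(n,cast(s0,u,z).round(3))
```

```text
((333.3539733886719, 104.8597183227539), (49.946659088134766, 53.832252502441406), 58.33434295654297) 333.8333435058594 105.27777862548828 27.501493453979492
dish ((0.4895950257778168, -0.24779954552650452), 0.039182115346193314)
plate NR [ 0.559 -0.088  0.006]
plate NL [ 0.413 -0.079  0.006]
rim FL [0.431 0.227 0.052]
rim FR [0.559 0.249 0.052]
rim NR [0.567 0.058 0.052]
clampend [0.504 0.316 0.182]
```

View pics/side1c.png

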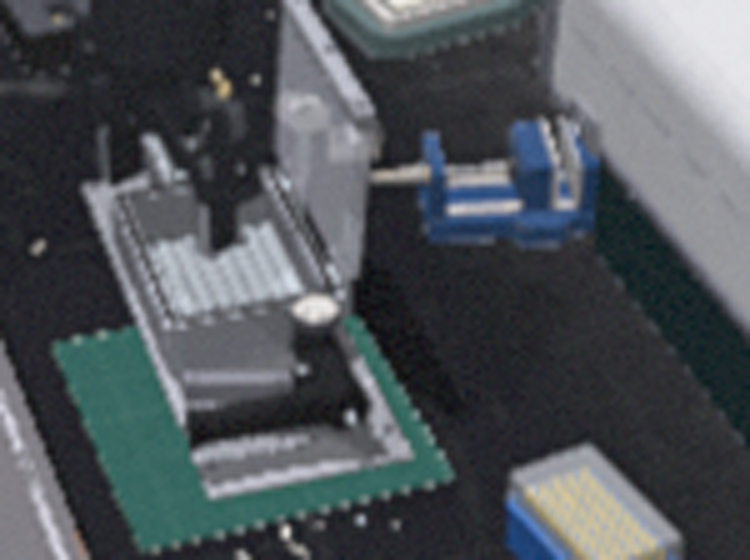

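The side crop shows the lid upright, the clamp at the far end, and the pump nearest. The dish measures larger than expected, so I'll compare the two dishes before choosing.

Run:
```python
from h import *
for nm,us in (("side0",((296,268),(378,330))),("side1",((296,268),(378,330))),("scene1",((313,253),(405,264))),("w1",((334,105),(552,92)))):
    c=load(nm); g=cv2.cvtColor(c["pixels"],cv2.COLOR_RGB2GRAY)
    for u in us:
        w=20 if nm!="w1" else 34
        x0,y0=u[0]-w,u[1]-w; sub=g[y0:y0+2*w,x0:x0+2*w]
        th=(np.percentile(sub,20)+np.percentile(sub[w-8:w+8,w-8:w+8],70))/2
        m=((sub>th)*255).astype(np.uint8)
        cn=max(cv2.findContours(m,0,1)[0],key=cv2.contourArea)
        P=np.array([cast(c,q[0]+[x0,y0],0.008)[:2] for q in cn])
        e=cv2.fitEllipse((P*1000).astype(np.float32)); print(nm,u,th,len(cn),np.round(e[0],1),np.round(e[1],1))
c=load("w1");a=cv2.resize(cv2.cvtColor(c["pixels"][60:150,290:380],cv2.COLOR_RGB2BGR),(400,400),interpolation=2)
s=load("side0");b=cv2.resize(cv2.cvtColor(s["pixels"][245:355,280:410],cv2.COLOR_RGB2BGR),(400,338),interpolation=2)
o=np.zeros((400,800,3),np.uint8);o[:,:400]=a;o[:338,400:]=b;cv2.imwrite("pics/dishes.png",o)
```

```text
side0 (296, 268) 93.0 58 [ 488.  -257.1] [67. 72.]
side0 (378, 330) 94.0 47 [ 615.6 -565.2] [48.1 50.9]
side1 (296, 268) 94.5 59 [ 487.8 -257.1] [67.5 71.4]
side1 (378, 330) 93.75 48 [ 615.8 -565.2] [48.1 51.2]
scene1 (313, 253) 94.25 45 [ 488.6 -256.9] [67.3 79.6]
scene1 (405, 264) 84.5 36 [ 616.3 -564.5] [48.6 60.6]
w1 (334, 105) 104.0 149 [ 488.4 -246.7] [68.1 72.6]
w1 (552, 92) 104.0 84 [ 608.7 -538.7] [26.6 50.4]
```

View pics/dishes.png

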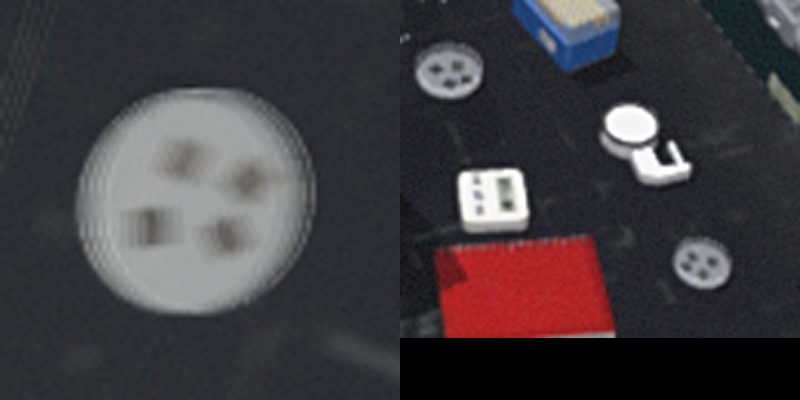

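The near dish measures 67–72 mm and the other 50 mm, so the near one is meant. I'll move closer to it and turn the tool half round so the wrist camera stays on the robot's side of the lid.

Run:
```python
from h import *
s=bot.observe(); print(s['t'],s['qpos'].round(3),s['tcp_pos'].round(4))
R=s['tcp_rot']; print("to dish z.22:",R.T@(np.array([.488,-.257,.22])-s['tcp_pos']))
print("yaw of tool x",np.degrees(np.arctan2(R[1,0],R[0,0])))
```

```text
1.2167 [-0.775 -0.036  1.656 -0.     1.521  0.463] [ 0.3657 -0.2028  0.2977]
to dish z.22: [0.09786251 0.0912386  0.07772133]
yaw of tool x 19.10060830549735
```

```bash
python3 - <<'E'
from h import *
c=cam("wrist","w2"); g=cv2.cvtColor(c["pixels"],cv2.COLOR_RGB2GRAY)
x0,y0=300,70; m=((g[y0:y0+68,x0:x0+68]>104)*255).astype(np.uint8)
cn=max(cv2.findContours(m,0,1)[0],key=cv2.contourArea)
P=np.array([cast(c,q[0]+[x0,y0],0.008)[:2] for q in cn]); e=cv2.fitEllipse((P*1000).astype(np.float32)); print(e)
s=load("side0")
for u in((333,267.5),(317,249),(351,262)): print("box",cast(s,u,0).round(3))
R=bot.observe()['tcp_rot']; print(R.T@(np.array([.37,.13,.36])-bot.observe()['tcp_pos']))
E
python3 -m handwheel '0.085 0.112 -0.314 -0.0623 0 0 0;0.085 0.112 -0.314 -0.0623 0 0 0;0.085 0.112 -0.314 -0.0623 0 0 0.1;0.085 0.112 -0.314 -0.0623 0 0 0.2;0.085 0.112 -0.314 -0.0623 0 0 0.3;0.085 0.112 -0.314 -0.0623 0 0 0.333;0.085 0.112 -0.314 -0.0623 0 0 0.333;0.085 0.112 -0.314 -0.0623 0 0 0.333'
python3 -m handwheel '0.085 0 0 0 0 0 0;0.085 0 0 0 0 0 0;0.085 0 0 0 0 0 0'
python3 - <<'E'
from h import *
c=cam("wrist","w3"); cv2.imwrite("pics/w3.png",cv2.resize(cv2.cvtColor(c["pixels"],cv2.COLOR_RGB2BGR),(800,600),interpolation=2))
E
```

```text
((490.9351501464844, -252.43218994140625), (68.35478210449219, 69.37635803222656), 46.61823272705078)
box [ 0.607 -0.288  0.   ]
box [ 0.593 -0.188  0.   ]
box [ 0.673 -0.285  0.   ]
[ 0.11260315 -0.314747   -0.0625025 ]
t: 1.93
tcp_pos: [0.371, 0.1093, 0.3566]
tcp_rot: [[1.0, -0.005, 0.001], [-0.005, -1.0, -0.0], [0.001, 0.0, -1.0]]
ft_force: [1.1, 0.3, 0.1]
grip_width: 0.0849
grip_force: 0.0
t: 2.18
tcp_pos: [0.3709, 0.1078, 0.3558]
tcp_rot: [[1.0, -0.002, -0.001], [-0.002, -1.0, -0.001], [-0.001, 0.001, -1.0]]
ft_force: [-0.1, -0.2, -0.2]
grip_width: 0.085
grip_force: 0.0
```

View pics/w3.png

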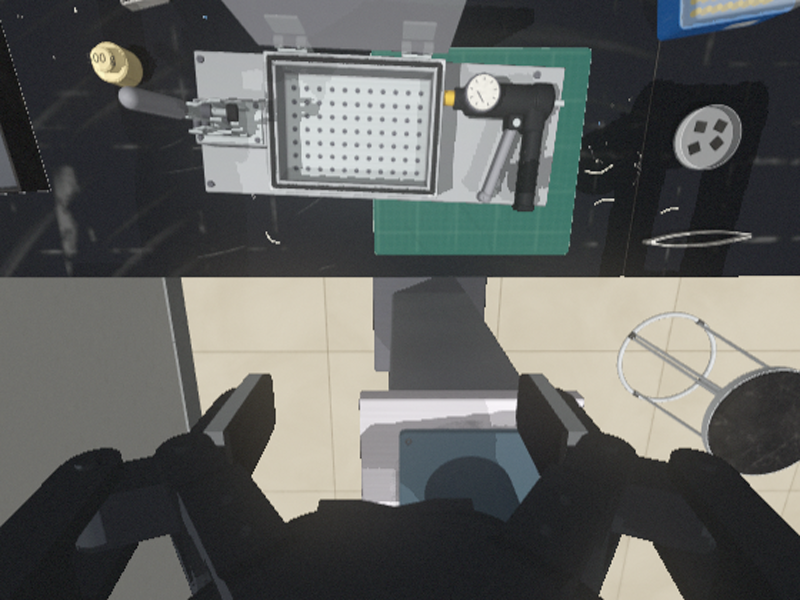

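The wrist view (800 px) shows the chamber rim corners at about (265,57), (446,60), (441,197) and (268,189). The hole plate is centred at about (355,130), the clamp handle runs from (125,98) to (190,108), the trigger is at (497,165), the grip at (527,165), and the dish at (707,137).

Run:
```python
from h import *
c=load("w3"); g=cv2.cvtColor(c["pixels"],cv2.COLOR_RGB2GRAY)
K=.7
def C(u,z): return cast(c,(u[0]*K,u[1]*K),z)
r=[C(u,.052) for u in((265,57),(446,60),(441,197),(268,189))]
print(np.round(r,4).tolist(),np.mean(r,0)); d=lambda a,b:np.linalg.norm(a-b)
print("sizes",d(r[0],r[1]),d(r[1],r[2]),d(r[2],r[3]),d(r[3],r[0]))
# holes
sub=g[48:134,198:300]; sub=cv2.resize(sub,None,fx=4,fy=4,interpolation=2)
bh=cv2.morphologyEx(sub,cv2.MORPH_BLACKHAT,np.ones((17,17)))
m=(bh>60).astype(np.uint8); n,l,st,ce=cv2.connectedComponentsWithStats(m)
H=[C(((x/4-.375+198)/K,(y/4-.375+48)/K),.016) for (x,y),s in zip(ce[1:],st[1:]) if 8<s[4]<150]
H=np.array(H); print(len(H)); rect=cv2.minAreaRect((H[:,:2]*1000).astype(np.float32)); print(rect)
for n,u,z in(("grip tip",(523,208),.037),("trig tip",(485,200),.037),("hclampend",(125,98),.182),("gripmid",(529,160),.05)): print(n,C(u,z).round(4))
# dark rim/walls mask
red=cv2.fitEllipse
m=(g>104).astype(np.uint8)[70:125,465:525]; cn=max(cv2.findContours(m,0,1)[0],key=cv2.contourArea)
P=np.array([cast(c,q[0]+[465,70],0.008)[:2]*1000 for q in cn],np.float32); print("dish",cv2.fitEllipse(P))
cv2.imwrite("pics/cz.png",cv2.resize(cv2.cvtColor(c["pixels"][20:160,120:410],cv2.COLOR_RGB2BGR),None,fx=2.75,fy=2.75,interpolation=2))
```

```text
[[0.5614, 0.2387, 0.052], [0.5586, 0.0574, 0.052], [0.4255, 0.0583, 0.052], [0.434, 0.2468, 0.052]] [0.49489167 0.15028553 0.052     ]
sizes 0.18136086918061628 0.13315339348305716 0.18876076783762052 0.1276287211653514
83
((489.6219787597656, 147.08294677734375), (151.52664184570312, 96.89191436767578), 87.62413787841797)
grip tip [ 0.4128 -0.037   0.037 ]
trig tip [0.4216 0.0068 0.037 ]
hclampend [0.5012 0.3088 0.182 ]
gripmid [ 0.4638 -0.0352  0.05  ]
dish ((489.9216613769531, -246.73995971679688), (64.43426513671875, 67.7889633178711), 88.08721923828125)
```

View pics/cz.png

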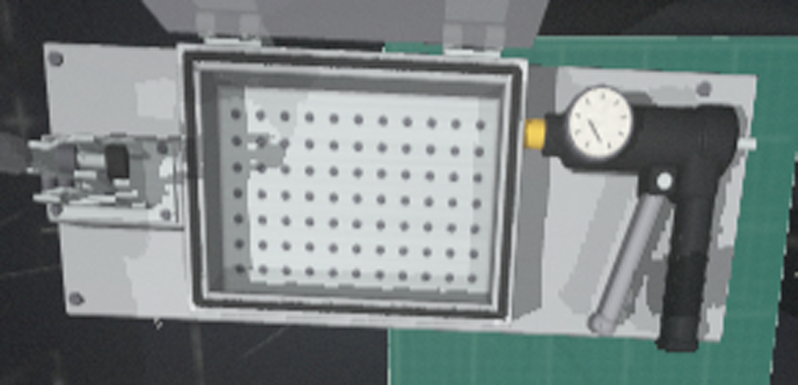

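The crop shows the hole grid corners at (234,114), (481,125), (472,279) and (239,269), rim corners at (178,47), (528,60), (511,320) and (192,308), base plate corners at (45,42), (757,75), (720,340) and (67,314), and the grip end at (680,350).

Run:
```python
from h import *
c=load("w3")
def C(u,z): return cast(c,(u[0]/2.75+120-.3,u[1]/2.75+20-.3),z)
for n,z,us in(("holes",.016,((234,114),(481,125),(472,279),(239,269))),("rim",.052,((178,47),(528,60),(511,320),(192,308))),("plate",.006,((45,42),(757,75),(720,340),(67,314)))):
    r=np.array([C(u,z)[:2] for u in us]); y1=r[0]-r[1];y2=r[3]-r[2];x1=r[0]-r[3];x2=r[1]-r[2]
    f=lambda v:np.degrees(np.arctan2(-v[0],v[1])); gx=lambda v:np.degrees(np.arctan2(v[1],v[0]))
    print(n,r.mean(0).round(4),[round(np.linalg.norm(v)*1000,1) for v in(y1,y2,x1,x2)],"yaw",f(y1).round(2),f(y2).round(2),gx(x1).round(2),gx(x2).round(2))
print(C((680,345),.04),C((706,200),.05),C((602,325),.04))
```

```text
holes [0.4961 0.1523] [np.float64(141.2), np.float64(140.1), np.float64(84.1), np.float64(84.2)] yaw -2.34 -2.38 -2.0 -2.72
rim [0.4969 0.1513] [np.float64(181.9), np.float64(180.6), np.float64(130.5), np.float64(131.1)] yaw -1.92 -2.12 -1.72 -2.29
plate [0.4972 0.128 ] [np.float64(407.4), np.float64(408.1), np.float64(149.5), np.float64(148.5)] yaw -2.39 -2.25 -2.65 -2.37
[ 0.4136637  -0.03746024  0.04      ] [ 0.49166016 -0.04185522  0.05      ] [0.42506863 0.00901832 0.04      ]
```

```bash
cat >> h.py <<'E'
CH=np.array([.4965,.152,0]); TH=np.radians(-2.35)
RC=np.array([[np.cos(TH),-np.sin(TH),0],[np.sin(TH),np.cos(TH),0],[0,0,1]])
def W(x,y,z): return CH+RC@(np.array([x,y,z])/1000)
def go(X,yaw=None,Rd=None):
    from scipy.spatial.transform import Rotation as Ro
    s=bot.observe(); R=s['tcp_rot']
    if yaw is not None:
        a=np.radians(yaw); Rd=np.array([[np.cos(a),np.sin(a),0],[np.sin(a),-np.cos(a),0],[0,0,-1]])
    r=Ro.from_matrix(R.T@Rd).as_rotvec() if Rd is not None else np.zeros(3)
    print("t",round(s['t'],2),"at",s['tcp_pos'].round(4),"shift",(R.T@(np.asarray(X)-s['tcp_pos'])).round(4),"rot",r.round(4),"q",s['qpos'].round(2))
E
python3 -m handwheel '0.085 0.119 0.361 0.17 0 0 -1;0.085 0.119 0.361 0.17 0 0 -1;0.085 0.119 0.361 0.17 0 0 -1;0.085 0.119 0.361 0.17 0 0 -1;0.085 0.119 0.361 0.17 0 0 -1;0.085 0.119 0.361 0.17 0 0 -1;0.085 0.119 0.361 0.17 0 0 -1;0.085 0.119 0.361 0.17 0 0 -1'
python3 -m handwheel '0.085 0 0 0 0 0 -1;0.085 0 0 0 0 0 -1;0.085 0 0 0 0 0 -1;0.085 0 0 0 0 0 -1;0.085 0 0 0 0 0 -1;0.085 0 0 0 0 0 -1;0.085 0 0 0 0 0 -1;0.085 0 0 0 0 0 -1'
python3 -m handwheel '0.085 0 0 0 0 0 -1;0.085 0 0 0 0 0 -1;0.085 0 0 0 0 0 -1;0.085 0 0 0 0 0 -1;0.085 0 0 0 0 0 -1;0.085 0 0 0 0 0 -1;0.085 0 0 0 0 0 -1;0.085 0 0 0 0 0 -1'
python3 -c "
from h import *
go((.490,-.253,.15),177.65)"
```

```text
t: 2.9
tcp_pos: [0.456, -0.1594, 0.2311]
tcp_rot: [[0.614, 0.789, -0.0], [0.789, -0.614, -0.0], [-0.0, -0.0, -1.0]]
ft_force: [0.5, 0.3, 0.6]
grip_width: 0.0852
grip_force: 0.0
t: 3.57
tcp_pos: [0.4558, -0.1577, 0.2317]
tcp_rot: [[-0.333, 0.943, -0.001], [0.943, 0.333, 0.0], [0.0, -0.001, -1.0]]
ft_force: [0.5, 0.4, 0.1]
grip_width: 0.0852
grip_force: 0.0
t: 4.23
tcp_pos: [0.4558, -0.1576, 0.2317]
tcp_rot: [[-0.973, 0.23, -0.001], [0.23, 0.973, 0.0], [0.001, -0.0, -1.0]]
ft_force: [0.9, -0.5, -0.3]
grip_width: 0.0851
grip_force: 0.0
t 4.23 at [ 0.4558 -0.1576  0.2317] shift [-0.0553 -0.085   0.0816] rot [ 0.     -0.001  -0.1906] q [-0.56  0.12  1.65 -0.    1.37 -1.9 ]
```

```bash
python3 -m handwheel '0.085 -0.0553 -0.085 0.09 0 0 -0.1906;0.085 -0.0553 -0.085 0.13 0 0 -0.1906;0.085 -0.0553 -0.085 0.13 0 0 -0.1906;0.085 -0.0553 -0.085 0.13 0 0 -0.1906;0.085 -0.0553 -0.085 0.13 0 0 -0.1906;0.085 -0.0553 -0.085 0.13 0 0 -0.1906'
python3 - <<'E'
from h import *
go((.490,-.253,-.006),177.65)
c=cam("wrist","w4"); cv2.imwrite("pics/w4.png",cv2.cvtColor(c["pixels"],cv2.COLOR_RGB2BGR))
print(proj(c,(.49,-.253,.008)))
E
```

```text
t: 4.73
tcp_pos: [0.4882, -0.2525, 0.099]
tcp_rot: [[-0.999, 0.048, -0.006], [0.048, 0.999, 0.004], [0.006, 0.004, -1.0]]
ft_force: [-0.6, 0.0, 0.3]
grip_width: 0.0849
grip_force: 0.0
t 4.73 at [ 0.4882 -0.2525  0.099 ] shift [-0.0025 -0.0009  0.1049] rot [ 0.004  -0.0058 -0.007 ] q [-0.68  0.36  1.68 -0.    1.11 -2.2 ]
[274.60697793 213.33568429]
```

View pics/w4.png

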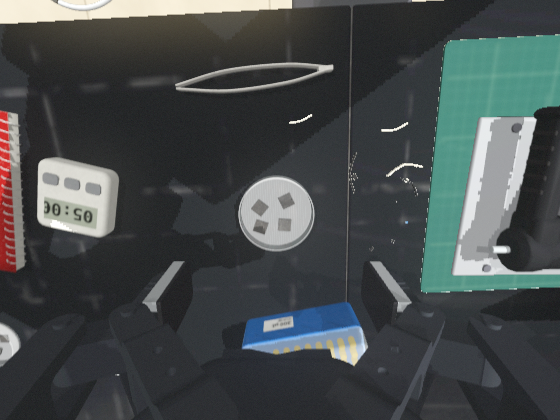

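The dish is centred at (276,213), within 1.5 mm of the prediction, and it is free on all sides. Descending to grasp it.

```bash
python3 -m handwheel '0.085 -0.0025 0.001 0.03 0.004 -0.0058 -0.007;0.085 -0.0025 0.001 0.06 0.004 -0.0058 -0.007;0.085 -0.0025 0.001 0.085 0.004 -0.0058 -0.007;0.085 -0.0025 0.001 0.1 0.004 -0.0058 -0.007;0.085 -0.0025 0.001 0.105 0.004 -0.0058 -0.007;0.085 -0.0025 0.001 0.105 0.004 -0.0058 -0.007' 20
python3 -m handwheel '0.075 0 0 0 0 0 0;0.07 0 0 0 0 0 0;0.065 0 0 0 0 0 0;0.06 0 0 0 0 0 0;0.06 0 0 0 0 0 0;0.06 0 0 0 0 0 0'
```

```text
t: 5.28
tcp_pos: [0.4935, -0.2495, -0.002]
tcp_rot: [[-0.999, 0.036, 0.006], [0.036, 0.999, -0.004], [-0.006, -0.004, -1.0]]
ft_force: [0.1, -0.3, 0.5]
grip_width: 0.0847
grip_force: 0.0
t: 5.78
tcp_pos: [0.4939, -0.2495, -0.0023]
tcp_rot: [[-0.999, 0.035, 0.006], [0.035, 0.999, -0.005], [-0.006, -0.004, -1.0]]
ft_force: [0.4, -0.2, -0.6]
grip_width: 0.0599
grip_force: 0.0
```

```bash
python3 -m handwheel '0.085 0 0 0 0 0 0;0.085 0 0 0 0 0 0;0.085 0 0 0 0 0 0;0.085 0 0 0 0 0 0;0.085 0 0 0 0 0 0'
python3 - <<'E'
from h import *
go((.490,-.2525,-.010),177.65)
for n,g0 in(("side",(296,268)),("scene",(313,253))):
    c=cam(n,n+"5"); 
c=cam("wrist","w5"); g=cv2.cvtColor(c["pixels"],cv2.COLOR_RGB2GRAY); p=proj(c,(.49,-.2525,.008)); print(p)
x0,y0=int(p[0])-75,int(p[1])-75; sub=g[y0:y0+150,x0:x0+150]
for th in(70,90,105,120):
    m=((sub>th)*255).astype(np.uint8)
    cs=sorted(cv2.findContours(m,0,1)[0],key=cv2.contourArea)[-2:]
    for cn in cs: 
        if len(cn)>20: P=np.array([cast(c,q[0]+[x0,y0],.008)[:2]*1000 for q in cn],np.float32); print(th,cv2.contourArea(cn),[np.round(v,1) for v in cv2.fitEllipse(P)],cv2.boundingRect(cn))
E
```

```text
t: 6.2
tcp_pos: [0.4936, -0.2493, -0.0029]
tcp_rot: [[-0.999, 0.035, 0.005], [0.035, 0.999, -0.004], [-0.006, -0.004, -1.0]]
ft_force: [-0.3, 0.3, 0.1]
grip_width: 0.0849
grip_force: 0.0
t 6.2 at [ 0.4936 -0.2493 -0.0029] shift [ 0.0035 -0.0033  0.0071] rot [-0.0039  0.0056  0.0058] q [-0.67  0.49  1.78  0.    0.87 -2.21]
[269.15044974 253.98076017]
70 14119.0 [array([ 490.4, -246.1]), array([75.1, 90. ]), np.float64(59.9)] (15, 0, 135, 149)
90 68.0 [array([ 467.9, -214.3]), array([4.4, 7. ]), np.float64(172.3)] (136, 33, 14, 9)
90 11240.0 [array([ 491. , -251.9]), array([70. , 73.7]), np.float64(84.3)] (15, 15, 123, 118)
105 11181.0 [array([ 491.1, -251.9]), array([69.9, 73.5]), np.float64(84.1)] (15, 15, 123, 118)
120 11135.0 [array([ 491.1, -251.9]), array([69.8, 73.3]), np.float64(83.8)] (15, 15, 123, 118)
```

```bash
python3 -m handwheel '0.085 0.0025 -0.003 0.004 -0.004 0.0056 0.0058;0.085 0.0025 -0.003 0.007 -0.004 0.0056 0.0058;0.085 0.0025 -0.003 0.0095 -0.004 0.0056 0.0058;0.085 0.0025 -0.003 0.0095 -0.004 0.0056 0.0058'
python3 -m handwheel '0.06 0 0 0 0 0 0;0.06 0 0 0 0 0 0;0.06 0 0 0 0 0 0;0.06 0 0 0 0 0 0'
```

```text
t: 6.68
tcp_pos: [0.4905, -0.2521, -0.0131]
tcp_rot: [[-0.999, 0.041, -0.001], [0.041, 0.999, 0.001], [0.001, 0.001, -1.0]]
ft_force: [0.4, 0.2, 0.0]
grip_width: 0.0849
grip_force: 0.0
t: 7.02
tcp_pos: [0.4912, -0.2524, -0.0122]
tcp_rot: [[-0.999, 0.041, 0.0], [0.041, 0.999, -0.0], [-0.0, -0.0, -1.0]]
ft_force: [-0.8, -0.2, -0.4]
grip_width: 0.0599
grip_force: 0.0
```

Run:
```python
from h import *
c=cam("wrist","w6"); g=cv2.cvtColor(c["pixels"],cv2.COLOR_RGB2GRAY); p=proj(c,(.491,-.252,.008)); q=np.int32(p); print(p, bot.observe()['grip_width'],bot.observe()['tcp_pos'])
for r in range(q[1]-90,q[1]+110,20): print(r,' '.join(f"{v:3d}" for v in g[r,q[0]-112:q[0]+113:7]))
m=((g>105)*255).astype(np.uint8); n,l,st,ce=cv2.connectedComponentsWithStats(m); k=l[q[1]+20,q[0]]; print(st[k],ce[k])
print("rim preds",proj(c,(.491,-.252-.0345,.013)),proj(c,(.491,-.252+.0345,.013)))
a=load("w5"); d=cv2.absdiff(cv2.cvtColor(a["pixels"],cv2.COLOR_RGB2GRAY),g); print("tips at 60mm if z tip=.005/.02:",[proj(c,(.491,-.252+s*.030,z)).round() for s in(-1,1) for z in(.005,.02)])
```

```text
[275.48962767 266.52569039] 0.05988416790469795 [ 0.49119478 -0.25231782 -0.01216956]
176  47  49  50  49  56  54  48  52  53  54  56  55  58  58  59  59  58  59  59  58  60  55  56  56  56  65  67  70  68  68  69  69  67
196  47  50  51  50  53  63  52  57  59  62  60  63  66  69  69  73  71  68  73  68  67  67  78  76  74  73  72  70  70  65  70  69  68
216  53  50  51  55  57  58  59  59  63  65  80 255 216 216 217 216 217 217 218 221 215 255 152  83  82  83  84  81  77  73  71  70  68
236  47  52  52  53  56  58  59  61 107 216 215 216 216 216 216 216 216 136 154 148 216 216 217 216 215  81  79  77  73  73  70  72  69
256  51  50  50  54  51  59 166 154 216 216 215 145 151 144 216 216 218 221 217 218 222 217 216 216 215  78 188  77  77  76  74  72  69
276  50  49  49  65 130 166  64  59  63 215 215 215  95  96 138 216 218 165 117 115 217 216 216 216 128  67  66 189 187  70  67  66  71
296  60  62  63  64 176  67  53  54  55 154 156 216 216 214 215 216 215 215 215 216 214 215 133 132  99  62  63  58 206  71  61  71  69
316  62  61  62  60  58  60  45  56  52  52  63  71 214 162 161 158 156 151 149 146 201  73  72  72  65  66  53  64  57  56  58  63  64
336  63  60  60  66  60  61  64  57  71  69  65  66  69  68  68  69  69  68  68  67  71  70  67  63  64  65  62  72  70  85  70  69  68
356  61  59  63  58  58  61  59  62  73  55  57  55  56  58  57  58  63  62  64  63  57  57  56  56  57  59  64  66  63  62  70  70  68
[  184   201   187   124 12744] [276.85318581 262.93965788]
rim preds [210.70259085 273.21320635] [340.53677361 268.50641031]
tips at 60mm if z tip=.005/.02: [array([222., 266.]), array([217., 280.]), array([329., 262.]), array([335., 275.])]
```

The numbers say the dish has not moved and the fingertips still sit above its rim, so they trail the TCP by 25 mm or more when open. I'll go lower in small steps while watching the force.

```bash
python3 -m handwheel '0.085 0 0 0 0 0 0;0.085 0 0 0 0 0 0;0.085 0 0 0 0 0 0;0.085 0 0 0 0 0 0;0.085 0 0 0.004 0 0 0;0.085 0 0 0.008 0 0 0;0.085 0 0 0.008 0 0 0'|grep -v rot
python3 -m handwheel '0.07 0 0 0 0 0 0;0.062 0 0 0 0 0 0;0.062 0 0 0 0 0 0;0.062 0 0 0 0 0 0'
```

```text
t: 7.65
tcp_pos: [0.4905, -0.2518, -0.0213]
ft_force: [-0.1, 0.2, -0.7]
grip_width: 0.0849
grip_force: 0.0
t: 7.98
tcp_pos: [0.491, -0.2521, -0.0201]
tcp_rot: [[-0.999, 0.041, 0.0], [0.041, 0.999, 0.0], [-0.0, 0.0, -1.0]]
ft_force: [-1.0, 0.9, 2.9]
grip_width: 0.0665
grip_force: 22.2
```

```bash
python3 -m handwheel '0.085 0 0 0 0 0 0;0.085 0 0 0 0 0 0;0.085 0 0 0 0 0 0;0.085 0 0 0.003 0 0 0;0.085 0 0 0.005 0 0 0;0.085 0 0 0.005 0 0 0'|grep -v rot
python3 -m handwheel '0.07 0 0 0 0 0 0;0.062 0 0 0 0 0 0;0.062 0 0 0 0 0 0;0.062 0 0 0 0 0 0;0.062 0 0 0 0 0 0'
```

```text
t: 8.48
tcp_pos: [0.4907, -0.252, -0.0259]
ft_force: [0.3, -1.0, -0.6]
grip_width: 0.0852
grip_force: 0.0
t: 8.9
tcp_pos: [0.491, -0.2521, -0.025]
tcp_rot: [[-0.999, 0.041, 0.0], [0.041, 0.999, 0.0], [-0.0, 0.0, -1.0]]
ft_force: [-1.2, 1.4, 4.5]
grip_width: 0.0671
grip_force: 22.1
```

```bash
python3 -m handwheel '0.062 0 0 -0.004 0 0 0;0.062 0 0 -0.012 0 0 0;0.062 0 0 -0.03 0 0 0;0.062 0 0 -0.055 0 0 0;0.062 0 0 -0.085 0 0 0;0.062 0 0 -0.11 0 0 0;0.062 0 0 -0.125 0 0 0;0.062 0 0 -0.13 0 0 0'
python3 -m handwheel '0.062 0 0.01 0 0 0 0;0.062 0 0.035 0 0 0 0;0.062 0 0.07 0 0 0 0;0.062 0 0.105 0 0 0 0;0.062 0 0.14 0 0 0 0;0.062 0 0.165 0 0 0 0;0.062 0 0.18 0 0 0 0;0.062 0 0.185 0 0 0 0'|tail -2
python3 -c "
from h import *
go(W(-6,0,105),177.65)"
```

```text
t: 9.57
tcp_pos: [0.4928, -0.2538, 0.1085]
tcp_rot: [[-0.999, 0.041, 0.005], [0.041, 0.999, -0.004], [-0.005, -0.004, -1.0]]
ft_force: [0.4, -0.7, 0.3]
grip_width: 0.0669
grip_force: 22.7
grip_width: 0.067
grip_force: 22.7
t 10.23 at [ 0.497  -0.0639  0.1032] shift [ 0.0147  0.2157 -0.0014] rot [ 0.0019 -0.0032  0.0028] q [-0.35  0.27  1.79  0.    1.08 -1.88]
```

```bash
python3 -m handwheel '0.062 0.001 0.01 0 0 0 0;0.062 0.003 0.04 0 0 0 0;0.062 0.006 0.075 0 0 0 0;0.062 0.009 0.115 0 0 0 0;0.062 0.012 0.155 0 0 0 0;0.062 0.014 0.19 0 0 0 0;0.062 0.0145 0.21 0 0 0 0;0.062 0.0145 0.2155 0 0 0 0'|tail -1
python3 -m handwheel '0.062 0 0 0.0 0 0 0;0.062 0 0 0.0 0 0 0'
python3 - <<'E'
from h import *
go(W(-6,0,-9),177.65)
c=cam("wrist","w7"); g=cv2.cvtColor(c["pixels"],cv2.COLOR_RGB2GRAY)
t=bot.observe()['tcp_pos']; p=proj(c,t+[0,0,.033]); print("dish ctr exp",p)
s=load("w3");
# rim corners predicted for check
print([proj(c,W(x,y,52)).round(0).tolist() for x in(-56,-68) for y in(-80,80)])
r=int(p[0]); print("col profile rows 0..400:",g[0:400:8,276])
E
```

```text
grip_force: 22.7
t: 11.07
tcp_pos: [0.4929, 0.1476, 0.1042]
tcp_rot: [[-0.999, 0.041, -0.001], [0.041, 0.999, -0.001], [0.001, -0.001, -1.0]]
ft_force: [0.5, -0.8, -0.2]
grip_width: 0.0668
grip_force: 22.7
t 11.07 at [0.4929 0.1476 0.1042] shift [0.0025 0.0046 0.1132] rot [-0.0008 -0.0006  0.0001] q [ 0.07  0.29  1.76 -0.    1.09 -1.46]
dish ctr exp [273.82275537 278.92342312]
[[173.0, 157.0], [390.0, 157.0], [171.0, 140.0], [392.0, 140.0]]
col profile rows 0..400: [108  49  44  42  46  40  39  44  41  39  41  43  44  48  49  50  51 193
 187 116 169 191 214 211 210 209 197 239 228 230 229 229 230 225 185 184
 184 165 154 154 177 149 150 132 131  40  35  34  36  31]
```

```bash
python3 -m handwheel '0.062 0.0025 0.003 0.015 0 0 0;0.062 0.0025 0.003 0.04 0 0 0;0.062 0.0025 0.003 0.065 0 0 0;0.062 0.0025 0.003 0.085 0 0 0;0.062 0.0025 0.003 0.098 0 0 0;0.062 0.0025 0.003 0.104 0 0 0;0.062 0.0025 0.003 0.106 0 0 0;0.062 0.0025 0.003 0.106 0 0 0'
python3 -m handwheel '0.062 0 0 0.002 0 0 0;0.062 0 0 0.004 0 0 0;0.062 0 0 0.0045 0 0 0;0.062 0 0 0.0045 0 0 0'
```

```text
t: 11.78
tcp_pos: [0.4909, 0.1505, -0.0014]
tcp_rot: [[-0.999, 0.042, -0.0], [0.042, 0.999, -0.0], [0.0, -0.0, -1.0]]
ft_force: [-0.0, -0.0, 0.5]
grip_width: 0.0668
grip_force: 22.7
t: 12.12
tcp_pos: [0.4909, 0.1516, -0.0054]
tcp_rot: [[-0.999, 0.041, 0.001], [0.041, 0.999, 0.0], [-0.001, 0.0, -1.0]]
ft_force: [-0.3, 0.3, 0.1]
grip_width: 0.0669
grip_force: 22.7
```

```bash
python3 -m handwheel '0.062 0 0 0.001 0 0 0;0.062 0 0 0.002 0 0 0;0.062 0 0 0.002 0 0 0'|grep -A0 -E 'pos|force'
python3 -m handwheel '0.062 0 0 0.001 0 0 0;0.062 0 0 0.0015 0 0 0;0.062 0 0 0.0015 0 0 0'|grep -E 'pos|force'
```

```text
tcp_pos: [0.4906, 0.1517, -0.0078]
--
ft_force: [-0.5, -0.3, -0.4]
--
grip_force: 22.7
tcp_pos: [0.4907, 0.1516, -0.009]
ft_force: [-0.8, 0.6, 3.9]
grip_force: 22.9
```

```bash
python3 -m handwheel '0.07 0 0 0 0 0 0;0.075 0 0 0 0 0 0;0.085 0 0 0 0 0 0;0.085 0 0 0 0 0 0;0.085 0 0 0 0 0 0'|grep -E 'width|force'
python3 -m handwheel '0.085 0 0 -0.005 0 0 0;0.085 0 0 -0.02 0 0 0;0.085 0 0 -0.05 0 0 0;0.085 0 0 -0.09 0 0 0;0.085 0 0 -0.13 0 0 0;0.085 0 0 -0.17 0 0 0;0.04 0 0 -0.21 0 0 0;0.0 0 0 -0.25 0 0 0'
python3 -m handwheel '0 0 0 -0.02 0 0 0;0 0 0 -0.03 0 0 0;0 0 0 -0.03 0 0 0;0 0 0 -0.03 0 0 0;0 0 0 -0.03 0 0 0'
python3 - <<'E'
from h import *
c=cam("wrist","w8"); g=cv2.cvtColor(c["pixels"],cv2.COLOR_RGB2GRAY)
for z in(-.045,-.035,-.025,-.015,-.005,0): 
    s=bot.observe(); print(z,[proj(c,s['tcp_pos']+s['tcp_rot']@np.array([x,0,z])).round(0).tolist() for x in(.011,-.011)])
for r in range(190,330,6): print(r,g[r,236:320:4])
p=proj(c,W(-6,0,22)); print("dish",p)
m=((g>120)*255).astype(np.uint8)
sc=cam("side","side8"); cam("scene","scene8")
E
```

```text
ft_force: [0.2, 0.6, -0.8]
grip_width: 0.0851
grip_force: 0.0
t: 13.7
tcp_pos: [0.4899, 0.1515, 0.2433]
tcp_rot: [[-0.999, 0.041, 0.001], [0.041, 0.999, 0.0], [-0.001, 0.0, -1.0]]
ft_force: [0.9, 0.3, -1.0]
grip_width: 0.0633
grip_force: 0.0
t: 14.12
tcp_pos: [0.4894, 0.1514, 0.2684]
tcp_rot: [[-0.999, 0.041, -0.004], [0.041, 0.999, -0.0], [0.004, -0.001, -1.0]]
ft_force: [-1.2, 0.9, -0.6]
grip_width: 0.0005
grip_force: 0.0
-0.045 [[275.0, 270.0], [275.0, 312.0]]
-0.035 [[275.0, 260.0], [275.0, 300.0]]
-0.025 [[275.0, 252.0], [275.0, 289.0]]
-0.015 [[275.0, 244.0], [275.0, 280.0]]
-0.005 [[275.0, 238.0], [275.0, 272.0]]
0 [[275.0, 235.0], [275.0, 268.0]]
190 [217 218 218 218 158 196 234 117 119 236 234 131 124 237 235 202 207 222
 221 222 221]
196 [218 178 218 154 219 150 215 206 181 236 212 211 231 229 212 186 216 183
 162 160 128]
202 [217 197 217 190 218 218 203 190 203 237 214 206 205 202 205 189 222 199
 161 160 208]
208 [222 221 221 221 222 221 221 221 222 222 221 216 221 222 222 222 222 222
 221 206 221]
214 [216 157 216 151 216 212 211 217 157 218 152 219 214 214 221 149 220 
[... 1057 characters left out ...]
12  62 124  57 156  46  48  48  54  51
  51 136 140]
292 [141  43  49  49  75  81  52  43  44  50 126  54  50  45  45  65  80  67
  48  47 141]
298 [ 45  44  43  49  49  43  40  43  44  45 126  44  44  45  40  41  39  46
  47  51  49]
304 [ 42  43  46  44  47  45  41  43  38  40 111  44  39  44  42  41  41  43
  44  40  49]
310 [ 38  36  38  39  38  44  45  35  35  42 181  43  38  40  42  35  37  36
  35  40  36]
316 [ 42  43  40  45  40  41  43  46  38  40 111  38  38  38  45  46  44  43
  45  49  46]
322 [ 38  41  40  41  37  40  44  35  36  39 127  41  37  39  40  41  43  39
  43  49  45]
328 [40 43 40 37 42 39 39 33 40 51 65 40 36 36 35 46 46 42 43 44 45]
dish [276.47604271 182.18541554]
```

Run:
```python
from h import *
s=load("side0"); k=lambda u:(u[0]/4+205,u[1]/4+130)
for n,u,z in(("vise left base",(380,225),0),("vise right",(518,225),0),("vise top",(460,140),.06),("printer base corner",(520,190),0),("printer base2",(700,450),0),("lidtopL",(270,35),.207),("lidtopR",(340,135),.207),("screw",(335,180),.05)): print(n,cast(s,k(u),z).round(3))
w=load("w3")
for n,u in(("lid rail L",(230,5)),): pass
go(W(135,0,270),177.65)
```

```text
vise left base [0.676 0.179 0.   ]
vise right [0.807 0.132 0.   ]
vise top [0.775 0.213 0.06 ]
printer base corner [0.836 0.189 0.   ]
printer base2 [ 0.811 -0.231  0.   ]
lidtopL [0.58  0.234 0.207]
lidtopR [0.58  0.044 0.207]
screw [0.635 0.201 0.05 ]
t 14.27 at [0.4897 0.1514 0.2687] shift [-0.1418  0.0008 -0.0018] rot [-0.0005 -0.0036  0.    ] q [ 0.08  0.16  1.52 -0.    1.47 -1.45]
```

```bash
python3 -m handwheel '0 -0.04 0 -0.01 0 0 0;0 -0.08 0 -0.01 0 0 0;0 -0.12 0 -0.01 0 0 0;0 -0.142 0 -0.01 0 0 0;0 -0.142 0 0.02 0 0 0;0 -0.142 0 0.06 0 0 0;0 -0.142 0 0.1 0 0 0;0 -0.142 0 0.108 0 0 0'
python3 -c "
from h import *
go(W(0,0,160),177.65)"
```

```text
t: 14.93
tcp_pos: [0.6275, 0.1453, 0.1536]
tcp_rot: [[-0.999, 0.041, -0.015], [0.041, 0.999, -0.001], [0.015, -0.001, -1.0]]
ft_force: [-1.7, -1.0, -0.9]
grip_width: 0.0002
grip_force: 0.0
t 14.93 at [0.6275 0.1453 0.1536] shift [ 0.1312  0.0013 -0.0045] rot [-0.0014 -0.0147 -0.0001] q [ 0.05  0.47  1.36 -0.    1.33 -1.47]
```

```bash
python3 -m handwheel '0 0.021 0 -0.002 0 0 0;0 0.041 0 -0.004 0 0 0;0 0.06 0 -0.004 0 0 0;0 0.078 0 -0.002 0 0 0;0 0.094 0 0.003 0 0 0;0 0.108 0 0.009 0 0 0;0 0.122 0 0.018 0 0 0;0 0.135 0 0.027 0 0 0'
python3 - <<'E'
from h import *
go(W(0,0,133),177.65)
s=load("side8"); c=cam("side","side9")
d=cv2.absdiff(c["pixels"],s["pixels"]).max(2)
# lid tip probe: brightness at predicted rail centre positions for each angle
g=cv2.cvtColor(c["pixels"],cv2.COLOR_RGB2GRAY)
for a in(100,90,80,70,60,50,45,40,35,30,20):
    a=np.radians(a); print(round(np.degrees(a)),[int(g[tuple(np.int32(proj(c,W(74-140*np.cos(a),y,60+140*np.sin(a))).round())[::-1])]) for y in(-85,-75,-65,65,75)])
E
```

```text
t: 15.6
tcp_pos: [0.498, 0.1514, 0.1371]
tcp_rot: [[-0.999, 0.041, 0.003], [0.041, 0.999, 0.0], [-0.003, 0.0, -1.0]]
ft_force: [1.2, 0.3, -0.6]
grip_width: 0.0001
grip_force: 0.6
t 15.6 at [0.498  0.1514 0.1371] shift [0.0016 0.0005 0.0041] rot [0.0003 0.0031 0.0001] q [ 0.08  0.26  1.71 -0.    1.16 -1.45]
100 [37, 36, 35, 50, 47]
90 [50, 30, 29, 39, 41]
80 [114, 116, 89, 40, 45]
70 [22, 32, 27, 64, 70]
60 [160, 144, 139, 38, 39]
50 [137, 150, 142, 133, 138]
45 [103, 162, 134, 182, 184]
40 [97, 100, 81, 36, 36]
35 [101, 99, 100, 38, 37]
30 [115, 97, 102, 40, 35]
20 [182, 195, 171, 32, 38]
```

```bash
python3 -m handwheel '0 0.012 0 0.013 0 0 0;0 0.022 0 0.025 0 0 0;0 0.03 0 0.04 0 0 0;0 0.035 0 0.055 0 0 0;0 0.039 0 0.067 0 0 0;0 0.041 0 0.077 0 0 0;0 0.042 0 0.081 0 0 0;0 0.042 0 0.081 0 0 0'
python3 -m handwheel '0 0 0 0.003 0 0 0;0 0 0 0.006 0 0 0;0 0 0 0.006 0 0 0'|grep -E 'pos|force'
```

```text
t: 16.32
tcp_pos: [0.4557, 0.153, 0.0545]
tcp_rot: [[-0.999, 0.041, -0.001], [0.041, 0.999, -0.0], [0.001, -0.0, -1.0]]
ft_force: [-0.2, -0.1, -0.6]
grip_width: 0.0
grip_force: 0.0
tcp_pos: [0.4562, 0.153, 0.0488]
ft_force: [0.4, -0.2, -0.2]
grip_force: 0.0
```

```bash
python3 -m handwheel '0 0 0 0.003 0 0 0;0 0 0 0.005 0 0 0;0 0 0 0.005 0 0 0'|grep -E 'pos|force'
python3 - <<'E'
from h import *
c=cam("side","side10"); g=cv2.cvtColor(c["pixels"],cv2.COLOR_RGB2GRAY)
for a in(50,45,40,35,30,25,20,15,10,7,5,3,0):
    a=np.radians(a); print(round(np.degrees(a)),[int(g[tuple(np.int32(proj(c,W(74-140*np.cos(a),y,60+140*np.sin(a))).round())[::-1])]) for y in(-88,-80,-70,-60,65,75,85)])
E
```

```text
tcp_pos: [0.4558, 0.153, 0.0435]
ft_force: [0.7, 0.9, 0.1]
grip_force: 0.0
50 [216, 216, 241, 200, 39, 36, 45]
45 [221, 221, 215, 227, 37, 40, 43]
40 [219, 228, 230, 90, 38, 38, 41]
35 [220, 228, 209, 33, 45, 39, 39]
30 [210, 213, 148, 59, 37, 39, 38]
25 [226, 110, 52, 27, 32, 33, 42]
20 [219, 221, 226, 63, 38, 33, 38]
15 [223, 224, 225, 225, 36, 33, 33]
10 [198, 203, 191, 211, 174, 30, 33]
7 [182, 177, 191, 180, 223, 154, 62]
5 [187, 182, 191, 186, 189, 192, 152]
3 [176, 187, 187, 190, 190, 187, 192]
0 [101, 176, 191, 193, 187, 190, 192]
```

```bash
for i in 1; do python3 -m handwheel '0 0 0 0.0015 0 0 0;0 0 0 0.003 0 0 0;0 0 0 0.003 0 0 0'|grep -E 'pos|ft'; python3 -m handwheel '0 0 0 0.001 0 0 0;0 0 0 0.0025 0 0 0;0 0 0 0.0025 0 0 0'|grep -E 'pos|ft'; done
```

```text
tcp_pos: [0.4558, 0.153, 0.0431]
ft_force: [-6.8, -0.8, 23.8]
tcp_pos: [0.4559, 0.153, 0.0427]
ft_force: [-14.2, -3.2, 46.2]
```

```bash
python3 -m handwheel '0 0 0 -0.01 0 0 0;0 0 0 -0.05 0 0 0;0 0 0 -0.09 0 0 0;0 0 0 -0.13 0 0 0;0 0 0 -0.15 0 0 0;0 0 0 -0.15 0 0 0;0 0 0 -0.15 0 0 0'|grep -E 'pos|ft'
python3 - <<'E'
from h import *
go(W(0,112,185),177.65)
c=cam("wrist","w11"); g=cv2.cvtColor(c["pixels"],cv2.COLOR_RGB2GRAY)
# side-view brightness for lid shut: rail front-right corner
c=cam("side","side11"); g=cv2.cvtColor(c["pixels"],cv2.COLOR_RGB2GRAY)
hp=[proj(c,W(0,130+r*np.sin(.2967),86+r*np.cos(.2967))).round() for r in(50,70,90,98,106)]
for p in hp: x,y=np.int32(p); print(p,g[y,x-5:x+6])
E
```

```text
tcp_pos: [0.4564, 0.1531, 0.1895]
ft_force: [-0.2, 0.3, -0.0]
t 17.95 at [0.4564 0.1531 0.1895] shift [-0.0401  0.1126  0.0046] rot [0.0004 0.0035 0.0001] q [ 0.09  0.15  1.73 -0.    1.27 -1.44]
[249. 151.] [104  84  36  34  39  68  91  64  36  36  31]
[249. 146.] [65 33 31 32 41 45 47 27 33 32 33]
[248. 141.] [39 34 35 37 40 44 61 59 48 30 30]
[248. 139.] [41 40 40 44 50 64 86 77 62 44 63]
[247. 137.] [35 38 33 36 43 58 79 86 72 64 90]
```

```bash
python3 -m handwheel '0 -0.015 0.035 0 0 0 0;0 -0.03 0.07 0 0 0 0;0 -0.04 0.1 0 0 0 0;0 -0.04 0.1126 0.01 0 0 0;0 -0.04 0.1126 0.03 0 0 0;0 -0.04 0.1126 0.047 0 0 0;0 -0.04 0.1126 0.047 0 0 0'|grep -E 'pos|ft'
python3 -c "
from h import *
go(W(0,131,142),177.65)"
```

```text
tcp_pos: [0.4961, 0.2629, 0.1353]
ft_force: [-0.9, 0.2, -0.0]
t 18.63 at [0.4961 0.2629 0.1353] shift [-0.0049  0.0202 -0.0068] rot [-0.0038 -0.0103  0.0009] q [ 0.29  0.34  1.6  -0.    1.21 -1.24]
```

```bash
python3 -m handwheel '0 -0.003 0.019 -0.003 0 0 0;0 -0.003 0.035 0.002 0 0 0;0 -0.003 0.05 0.012 0 0 0;0 -0.003 0.057 0.019 0 0 0;0 -0.003 0.063 0.027 0 0 0;0 -0.003 0.067 0.036 0 0 0;0 -0.003 0.07 0.044 0 0 0;0 -0.003 0.072 0.051 0 0 0'|grep -E 'pos|ft'
python3 - <<'E'
from h import *
go(W(0,184,88),177.65)
c=cam("side","side12"); g=cv2.cvtColor(c["pixels"],cv2.COLOR_RGB2GRAY)
for th in(17,60,70,75,80,85,90,95):
    a=np.radians(th);f=(th-17)/77.6; print(th,[(int(p[0]),int(p[1]),g[int(p[1])-1:int(p[1])+2,int(p[0])-1:int(p[0])+2].mean().round()) for p in [proj(c,W(0,130-11*f+r*np.sin(a),86+4*f+r*np.cos(a))) for r in(80,95)]])
E
```

```text
tcp_pos: [0.5056, 0.3355, 0.0888]
ft_force: [0.8, -0.2, 0.5]
t 19.3 at [0.5056 0.3355 0.0888] shift [0.0016 0.0003 0.0008] rot [-0.0007 -0.0011  0.    ] q [ 0.4   0.46  1.55 -0.    1.13 -1.13]
17 [(248, 143, np.float64(35.0)), (247, 139, np.float64(44.0))]
60 [(246, 146, np.float64(58.0)), (245, 143, np.float64(42.0))]
70 [(246, 148, np.float64(63.0)), (245, 145, np.float64(66.0))]
75 [(246, 149, np.float64(66.0)), (245, 147, np.float64(85.0))]
80 [(246, 150, np.float64(75.0)), (245, 148, np.float64(87.0))]
85 [(246, 152, np.float64(90.0)), (245, 150, np.float64(89.0))]
90 [(246, 153, np.float64(93.0)), (245, 152, np.float64(83.0))]
95 [(246, 155, np.float64(95.0)), (245, 153, np.float64(78.0))]
```

```bash
python3 -m handwheel '0 0 0.001 0.006 0 0 0;0 0 0.001 0.011 0 0 0;0 0 0.001 0.015 0 0 0;0 0 0.001 0.018 0 0 0;0 0 0.001 0.018 0 0 0'|grep -E 'pos|ft'
python3 -m handwheel '0 0 0 0.002 0 0 0;0 0 0 0.003 0 0 0;0 0 0 0.003 0 0 0'|grep -E 'pos|ft'
```

```text
tcp_pos: [0.5058, 0.3362, 0.0714]
ft_force: [-0.5, 0.3, -0.4]
tcp_pos: [0.5065, 0.3367, 0.0694]
ft_force: [0.3, 0.6, 1.1]
```

```bash
python3 -m handwheel '0 0 0 0.001 0 0 0;0 0 0 0.002 0 0 0;0 0 0 0.002 0 0 0'|grep -E 'pos|ft'
python3 -m handwheel '0 0 0 0.001 0 0 0;0 0 0 0.002 0 0 0;0 0 0 0.002 0 0 0'|grep -E 'pos|ft'
```

```text
tcp_pos: [0.5065, 0.3369, 0.0676]
ft_force: [0.5, -0.6, 2.5]
tcp_pos: [0.5065, 0.337, 0.0656]
ft_force: [-0.5, -0.2, 5.3]
```

```bash
python3 -m handwheel '0 0 0 0.001 0 0 0;0 0 0 0.002 0 0 0;0 0 0 0.002 0 0 0'|grep -E 'pos|ft'
python3 -m handwheel '0 0 0 0.001 0 0 0;0 0 0 0.0015 0 0 0;0 0 0 0.0015 0 0 0'|grep -E 'pos|ft'
```

```text
tcp_pos: [0.5067, 0.337, 0.0638]
ft_force: [-0.7, -0.2, 6.8]
tcp_pos: [0.5067, 0.3371, 0.0626]
ft_force: [-1.5, 0.4, 8.9]
```

```bash
python3 -m handwheel '0 0 0 0.001 0 0 0;0 0 0 0.002 0 0 0;0 0 0 0.002 0 0 0'|grep -E 'pos|ft'
python3 -m handwheel '0 0 0 0.001 0 0 0;0 0 0 0.0015 0 0 0;0 0 0 0.0015 0 0 0'|grep -E 'pos|ft'
python3 - <<'E'
from h import *
c=cam("side","side13"); s=load("side12"); k=cv2.cvtColor(c["pixels"],cv2.COLOR_RGB2GRAY)
print(proj(c,W(0,219,82)),proj(c,W(0,180,86)))
print(k[140:166,236:262])
E
```

```text
tcp_pos: [0.5068, 0.3371, 0.0609]
ft_force: [-2.0, 0.0, 10.1]
tcp_pos: [0.5068, 0.3371, 0.0597]
ft_force: [-2.2, 0.1, 11.5]
[245.22887465 153.15950448] [247.47944177 157.01117389]
[[ 80  69  69  75  81  75  35  33  36  31  30  48  71  78  67  44  60  59
   56  43  36  55  71  42  41  36]
 [ 90  86  84  90  93  83  43  36  38  40  35  45  70  84  73  39  33  37
   34  27  22  59  74  41  35  38]
 [ 89  91  84  83  82  69  41  35  34  34  23  39  66  85  75  44  31  34
   30  32  31  51  60  39  40  43]
 [ 76  69  60  57  52  46  33  30  36  35  31  39  60  77  75  58  36  30
   31  36  34  40  51  46  44  40]
 [ 46  36  40  31  33  29  34  37  36  35  35  39  50  76  82  71  45  41
   39  30  29  42  47  41  43  42]
 [ 31  35  29  33  29  27  36  35  42  37  37  46  48  69  81  73  40  34
   28  33  30  43  50  43  39  41]
 [ 28  33  32  32  40  30  37  31  41  32  36  29  43  53  61  54  32  34
   32  31  30  43  50  37  40  41]
 [ 26  33  31  33  35  20  30  36  37  33  36  32  40  44  42  41  28  41
   55  57  36  37  47  36  36  41]
 [ 28  30  25  30  35  38  25  40  32  41  34  3
[... 1214 characters left out ...]
52 129 192
  191 186 148 136 145 157 110  49]
 [ 37  31  41  34  42  36  38  37  38  55  98 135 121 115  88  60  92 116
  128 153 148 140 128 125 102  46]
 [ 36  36  31  35  34  38  39  31  37  53  89 109 123 124 113  88 112 116
  115 130 132 128 128 121 104  51]
 [ 41  36  33  37  39  34  37  26  40  91 130 105 111 117 113 123 144 140
  113 125 134 128 131 127 104  47]
 [ 34  42  37  30  30  34  41  32  38  94 133 134 140 116 116 138 145 134
  117 130 138 135 131 123  96  39]
 [ 40  41  37  35  35  32  41  31  27  56  97 177 222 120 108 138 129 106
  106 132 150 144 120  99  64  28]
 [ 41  40  42  36  33  34  32  35  31  49  94 169 205 100  91 104  99  93
   93 101 122 112  86  50  19  21]]
```

```bash
python3 -m handwheel '0 0 0 -0.01 0 0 0;0 0 0 -0.04 0 0 0;0 0 -0.03 -0.08 0 0 0;0 -0.03 -0.06 -0.12 0 0 0;0 -0.06 -0.06 -0.15 0 0 0;0 -0.06 -0.06 -0.16 0 0 0;0 -0.06 -0.06 -0.16 0 0 0;0 -0.06 -0.06 -0.16 0 0 0'|grep -E 'pos|ft'
python3 - <<'E'
from h import *
c=cam("wrist","w14"); k=cv2.cvtColor(c["pixels"],cv2.COLOR_RGB2GRAY)
p=proj(c,W(0,219,82)); q=proj(c,W(0,170,86)); print(p,q,[proj(c,W(x,200,90)).round() for x in(-8,8)])
x0,y0=int(q[0])-10,int(q[1])-32
for r in range(y0,y0+72,4): print(r,k[r,x0:x0+110:4])
c=cam("side","side14"); k=cv2.cvtColor(c["pixels"],cv2.COLOR_RGB2GRAY);print(k[142:166,238:262])
E
```

```text
tcp_pos: [0.5651, 0.2738, 0.2194]
ft_force: [-0.2, 0.5, 0.0]
[369.29478725 137.00089607] [321.20803103 137.16670207] [array([353., 129.]), array([352., 146.])]
105 [182 182 181  61  52  49  49  49  43  45  43  41  41  40  39  40  36  38
  38  35  36  35  34  37  33  32  34  29]
109 [182 182 181  59  53  54  51  48  43  46  40  40  42  42  37  40  40  39
  38  35  36  37  33  37  35  34  32  37]
113 [186 182 180  60  53  53  49  49  47  43  43  44  51  40  41  43  43  41
  52  59  62  60  46  46  37  34  34  33]
117 [167 162 181  62  55  55  50  48  47  46  55  47  42  42  42  38  38  41
  40  40  39  38  38  39  34  35  34  33]
121 [126 154 180  53  54  52  51  49  54  46  43  41  43  42  41  42  37  35
  40  35  35  37  37  35  35  36  36  35]
125 [177 160 180  54  54  53  52  49  51  46  44  44  43  40  39  39  42  36
  38  37  34  35  37  36  33  39  35  33]
129 [198 142 134 118 119 120 119 117 118 119 117 115 115 116 100  38  41  38
  39  40  39  38  38  35  38  32  33  33]
133 [201 145 148 153 153 153 153 152 152 153 153 152 152 152 152  82  39  38
  34  37  36  35  40  35  34  
[... 2926 characters left out ...]
33  38  30  32  34  32  39  71 133 193 218 146  61 123 189 193 188
  150 132 142 158 110  47]
 [ 38  39  40  40  39  32  39  28  49  80 154 220 183 101  99 114 127 150
  148 134 125 125 104  45]
 [ 29  37  40  34  36  37  38  50  63  56 126 198 206 172 134 109 112 128
  132 129 128 122 106  44]
 [ 35  36  32  36  35  35  42  93 132  87 115 182 227 231 206 180 120 127
  130 130 130 125 106  45]
 [ 39  36  33  26  42  28  42  93 136 121 134 163 185 204 204 182 137 131
  138 135 133 122  97  38]
 [ 39  37  31  29  40  25  32  52  97 168 218 135 110 129 124 116 125 132
  151 143 124 102  66  26]
 [ 42  38  30  34  38  31  29  49  94 168 205 104  89 102  97 100 117 104
  119 111  83  51  30  11]]
```

The handle end lands within about 2 px of the clamped mark in both views, so it is clamped. Next is the pump.

Run:
```python
from h import *
print("handle end",two(load("w14"),(370.5,136),load("side14"),(245.5,153.5)).round(4),"want",W(0,219,82).round(4))
go(W(-45,-182.5,120),177.65)
```

```text
handle end [0.5058 0.3725 0.0794] want [0.5055 0.3708 0.082 ]
t 22.33 at [0.5624 0.2741 0.2166] shift [ 0.1056 -0.3071  0.0971] rot [-0.0008 -0.0029  0.    ] q [ 0.28  0.39  1.33  0.    1.43 -1.25]
```

```bash
python3 -m handwheel '0.085 0.02 -0.03 0 0 0 0;0.085 0.035 -0.065 0 0 0 0;0.085 0.05 -0.1 0 0 0 0;0.085 0.065 -0.135 0 0 0 0;0.085 0.08 -0.17 0 0 0 0;0.085 0.095 -0.21 0 0 0 0;0.085 0.1056 -0.25 0.01 0 0 0;0.085 0.1056 -0.285 0.03 0 0 0' 30|grep -E 'pos|ft'
python3 -m handwheel '0.085 0 -0.022 0.03 0 0 0;0.085 0 -0.022 0.06 0 0 0;0.085 0 -0.022 0.067 0 0 0;0.085 0 -0.022 0.067 0 0 0;0.085 0 -0.022 0.067 0 0 0'|grep -E 'pos|ft|width'
python3 - <<'E'
from h import *
go(W(-45,-182.5,-6),177.65)
c=cam("wrist","w15"); k=cv2.cvtColor(c["pixels"],cv2.COLOR_RGB2GRAY)
for n,X in(("grip outer",W(-45,-201,45)),("grip inner",W(-45,-183,50)),("trig outer",W(-45,-148,48)),("grip tip",W(-79,-192,50)),("trigger pad",W(-45,-153.5,48))): print(n,proj(c,X).round())
r=int(proj(c,W(-55,-192,50))[1]); print(r,[ (x,int(k[r,x])) for x in range(200,400,5)])
E
```

```text
tcp_pos: [0.4443, -0.0063, 0.1886]
ft_force: [1.7, -0.3, -1.3]
tcp_pos: [0.445, -0.0267, 0.1212]
ft_force: [-0.2, -0.3, 0.0]
grip_width: 0.0848
t 23.42 at [ 0.445  -0.0267  0.1212] shift [ 0.0007 -0.0019  0.1272] rot [ 0.0008 -0.0018  0.0013] q [-0.31  0.16  1.9   0.    1.09 -1.84]
grip outer [252. 215.]
grip inner [273. 216.]
trig outer [314. 216.]
grip tip [262. 176.]
trigger pad [307. 216.]
204 [(200, 98), (205, 100), (210, 99), (215, 99), (220, 99), (225, 103), (230, 191), (235, 190), (240, 130), (245, 130), (250, 132), (255, 49), (260, 58), (265, 64), (270, 54), (275, 172), (280, 170), (285, 106), (290, 130), (295, 131), (300, 189), (305, 109), (310, 168), (315, 162), (320, 173), (325, 174), (330, 173), (335, 191), (340, 131), (345, 131), (350, 133), (355, 131), (360, 132), (365, 93), (370, 91), (375, 92), (380, 91), (385, 122), (390, 144), (395, 181)]
```

```bash
python3 -m handwheel '0.085 0 -0.001 0.035 0 0 0;0.085 0 -0.001 0.07 0 0 0;0.085 0 -0.001 0.1 0 0 0;0.085 0 -0.001 0.118 0 0 0;0.085 0 -0.001 0.126 0 0 0;0.085 0 -0.001 0.126 0 0 0;0.085 0 -0.001 0.126 0 0 0'|grep -E 'pos|ft|width'
python3 -m handwheel '0.06 0 0 0 0 0 0;0.045 0 0 0 0 0 0;0.03 0 0 0 0 0 0;0.03 0 0 0 0 0 0;0.03 0 0 0 0 0 0;0.03 0 0 0 0 0 0;0.03 0 0 0 0 0 0;0.03 0 0 0 0 0 0' 40
```

```text
tcp_pos: [0.4469, -0.0286, -0.0034]
ft_force: [-0.1, 0.3, -0.5]
grip_width: 0.0848
t: 24.72
tcp_pos: [0.4461, -0.0297, -0.003]
tcp_rot: [[-0.999, 0.04, 0.002], [0.04, 0.999, -0.002], [-0.002, -0.002, -1.0]]
ft_force: [-5.5, -1.9, 10.4]
grip_width: 0.0356
grip_force: 42.5
```

```bash
python3 -m handwheel '0.085 0 0 0 0 0 0;0.085 0 0 0 0 0 0;0.085 0 0 0 0 0 0;0.085 0 0 0 0 0 0;0.085 0 0 0 0 0 0;0.085 0 0 0 0 0 0;0.085 0 0 0 0 0 0;0.085 0 0 0 0 0 0'|grep -E 'ft|width'
python3 - <<'E'
from h import *
go(W(-45,-182.5,-6),177.65)
c=cam("wrist","w16"); k=cv2.cvtColor(c["pixels"],cv2.COLOR_RGB2GRAY)
for x in(-45,-60):
  p=proj(c,W(x,-192,48)); r=int(p[1]); print(r,proj(c,W(x,-201,48)).round(),proj(c,W(x,-148,46)).round(),list(k[r,180:380:5]))
E
python3 -m handwheel '0.06 0 0 0 0 0 0;0.045 0 0 0 0 0 0;0.03 0 0 0 0 0 0;0.03 0 0 0 0 0 0;0.03 0 0 0 0 0 0;0.03 0 0 0 0 0 0;0.03 0 0 0 0 0 0;0.03 0 0 0 0 0 0' 40
python3 - <<'E'
from h import *
c=cam("wrist","w17"); k=cv2.cvtColor(c["pixels"],cv2.COLOR_RGB2GRAY)
for x in(-45,-60):
  p=proj(c,W(x,-192,48)); r=int(p[1]); print(r,proj(c,W(x,-201,48)).round(),proj(c,W(x,-164,46)).round(),list(k[r,180:380:5]))
E
```

```text
ft_force: [0.1, -0.2, 0.1]
grip_width: 0.0851
t 25.38 at [ 0.4456 -0.0289 -0.0045] shift [0.0016 0.0004 0.0015] rot [-0.0002  0.0002  0.0001] q [-0.32  0.35  2.03 -0.    0.76 -1.85]
297 [233. 298.] [353. 295.] [np.uint8(33), np.uint8(37), np.uint8(35), np.uint8(107), np.uint8(132), np.uint8(114), np.uint8(112), np.uint8(116), np.uint8(115), np.uint8(114), np.uint8(114), np.uint8(112), np.uint8(44), np.uint8(41), np.uint8(44), np.uint8(43), np.uint8(43), np.uint8(43), np.uint8(39), np.uint8(46), np.uint8(113), np.uint8(114), np.uint8(114), np.uint8(115), np.uint8(116), np.uint8(114), np.uint8(115), np.uint8(113), np.uint8(88), np.uint8(91), np.uint8(115), np.uint8(123), np.uint8(124), np.uint8(122), np.uint8(109), np.uint8(184), np.uint8(183), np.uint8(48), np.uint8(47), np.uint8(46)]
266 [232. 267.] [355. 265.] [np.uint8(99), np.uint8(40), np.uint8(39), np.uint8(114), np.uint8(140), np.uint8(140), np.uint8(114), np.uint8(116), np.uint8(116), np.uint8(114), np.uint8(140), np.uint8(63), np.uint8(55), np.uint8(56), np.uint8(58), np.uint8(62), np.uint8(62), np.uint8(61), np.uint8(53), np
[... 1012 characters left out ...]
.uint8(56), np.uint8(57), np.uint8(54), np.uint8(165), np.uint8(181), np.uint8(182)]
267 [234. 267.] [320. 265.] [np.uint8(111), np.uint8(110), np.uint8(110), np.uint8(111), np.uint8(138), np.uint8(140), np.uint8(138), np.uint8(49), np.uint8(44), np.uint8(139), np.uint8(139), np.uint8(45), np.uint8(49), np.uint8(56), np.uint8(58), np.uint8(59), np.uint8(62), np.uint8(59), np.uint8(53), np.uint8(58), np.uint8(115), np.uint8(112), np.uint8(113), np.uint8(127), np.uint8(163), np.uint8(178), np.uint8(183), np.uint8(173), np.uint8(140), np.uint8(141), np.uint8(113), np.uint8(59), np.uint8(62), np.uint8(183), np.uint8(201), np.uint8(201), np.uint8(202), np.uint8(201), np.uint8(201), np.uint8(201)]
```

```bash
python3 -m handwheel '0.085 0 0 0 0 0 0;0.085 0 0 0 0 0 0;0.085 0 0 0 0 0 0;0.085 0 0 0 0 0 0;0.085 0 0 0 0 0 0;0.085 0 0 0 0 0 0;0.085 0 0 0 0 0 0;0.085 0 0 0 0 0 0'|grep -E 'ft|width'
python3 -m handwheel '0.085 0 0 -0.02 0 0 0;0.085 0 0 -0.06 0 0 0;0.085 0 0 -0.1 0 0 0;0.085 0 0 -0.14 0 0 0;0.085 -0.03 0 -0.18 0 0 0;0.085 -0.06 0.03 -0.22 0 0 0;0.085 -0.08 0.06 -0.25 0 0 0;0.085 -0.08 0.08 -0.26 0 0 0'|grep -E 'pos|ft'
python3 -m handwheel '0.085 0 0 0 0 0 0;0.085 0 0 0 0 0 0;0.085 0 0 0 0 0 0'|grep -E 'pos|ft'
python3 - <<'E'
from h import *
c=cam("wrist","w18"); k=cv2.cvtColor(c["pixels"],cv2.COLOR_RGB2GRAY)
for x in(-45,-60):
  p=proj(c,W(x,-192,48)); r=int(p[1]); print(r,proj(c,W(x,-201,48)).round(),proj(c,W(x,-148,46)).round(),proj(c,W(x,-164,46)).round(),k[r,int(p[0])-20:int(p[0])+60:3].tolist())
m=k.copy(); y,x=np.int32(proj(c,W(-6,0,22)))[::-1]; print("dish px",x,y)
blk=(k[y-45:y+45,x-45:x+45]); b=cv2.HoughCircles(cv2.medianBlur(blk,3),cv2.HOUGH_GRADIENT,1,30,param1=80,param2=12,minRadius=18,maxRadius=32); print(b)
a=load("side0");s=cam("side","side18"); d=cv2.absdiff(a["pixels"],s["pixels"]).max(2)
for n,u in(("box",(333,247)),("timer",(310,310)),("gauge",(358,290)),("tweezers",(262,280))): print(n,d[u[1]-12:u[1]+12,u[0]-10:u[0]+10].mean().round(1))
E
```

```text
ft_force: [-0.2, 0.9, 0.1]
grip_width: 0.0848
tcp_pos: [0.5287, 0.0419, 0.2536]
ft_force: [0.3, -0.1, 0.2]
tcp_pos: [0.5258, 0.0425, 0.2503]
ft_force: [-0.7, 0.1, 0.4]
122 [199. 123.] [243. 123.] [230. 123.] [105, 194, 193, 136, 135, 50, 58, 69, 68, 53, 47, 175, 176, 175, 114, 137, 135, 157, 177, 152, 189, 177, 176, 177, 177, 176, 191]
109 [198. 110.] [243. 110.] [229. 110.] [101, 194, 194, 137, 137, 52, 60, 66, 70, 50, 47, 175, 176, 176, 176, 162, 137, 135, 141, 175, 136, 134, 142, 196, 196, 197, 196]
dish px 357 154
[[[46.5 45.5 26.6]]]
box 5.7
timer 2.0
gauge 2.4
tweezers 12.6
```

Run:
```python
from h import *
a=load("side14");s=load("side18"); print(cv2.absdiff(a["pixels"],s["pixels"]).max(2)[150:162,240:250].mean())
print(bot.observe()['t'],bot.close_job())
```

```text
6.5
the job is handed in; nothing more can be done
27.8333 None
```

I handed the job in at 27.8 s: the dish is in the chamber, the lid is shut and clamped, and the pump got two full squeezes with full release; pressing the lid shut briefly reached 46 N at the fingertips, and I did not confirm by camera that the tweezers stayed put, though the arm never went near them.

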